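# Unstack the sample dishes into their trays

### The job

Four lidded sample dishes stand in one stack: take it apart from the top down, one dish at a time, and set each dish in the metal tray of its own shape and size (small round, small square, large round, large square), lying flat inside the rim. Keep the dishes level, lower them rather than drop them, and finish with one dish in every tray. Leave the tip box and the timer where they are.

Things in the scene. Friction and masses are not known exactly. Their poses are not given: they have to be found in the camera images.
- small_round_dish: small round lidded sample dish, round, 30 mm in diameter, 16 mm tall, white; at the start on top of the stack, underside about 48 mm above the bench. Loose and rigid, lid fixed, under 0.1 kg. Origin at the centre of its underside, z up.
- small_square_dish: small square lidded sample dish, square, 40 x 40 mm, 16 mm tall, grey; at the start third from below, underside about 32 mm above the bench. Loose and rigid, lid fixed, under 0.1 kg. Origin at the centre of its underside, z up and x, y along its sides.
- large_round_dish: large round lidded sample dish, round, 58 mm in diameter, 14 mm tall, white; at the start second from below, underside 18 mm above the bench. Loose and rigid, lid fixed, under 0.1 kg. Origin at the centre of its underside, z up.
- large_square_dish: large square lidded sample dish, square, 68 x 68 mm, 18 mm tall, grey; at the start the lowest of the stack, on the bench. Loose and rigid, lid fixed, under 0.1 kg. Origin at the centre of its underside, z up and x, y along its sides.
- small_round_tray: small round low metal tray (bright aluminium rim, dark floor), fixed flat on the bench and empty at the start: round, recess 46 mm in diameter, 54 mm outside, rim 4 mm wide and 6 mm high over the bench, inner floor 2.5 mm over the bench. Origin at the centre of its underside, z up. The matching dish has 8 mm of play on every side.
- small_square_tray: small square low metal tray (bright aluminium rim, dark floor), fixed flat on the bench and empty at the start: square, recess 56 x 56 mm, 64 mm outside, rim 4 mm wide and 6 mm high over the bench, inner floor 2.5 mm over the bench. Origin at the centre of its underside, z up and x, y along its sides. The matching dish has 8 mm of play on every side.
- large_round_tray: large round low metal tray (bright aluminium rim, dark floor), fixed flat on the bench and empty at the start: round, recess 74 mm in diameter, 82 mm outside, rim 4 mm wide and 6 mm high over the bench, inner floor 2.5 mm over the bench. Origin at the centre of its underside, z up. The matching dish has 8 mm of play on every side.
- large_square_tray: large square low metal tray (bright aluminium rim, dark floor), fixed flat on the bench and empty at the start: square, recess 84 x 84 mm, 92 mm outside, rim 4 mm wide and 6 mm high over the bench, inner floor 2.5 mm over the bench. Origin at the centre of its underside, z up and x, y along its sides. The matching dish has 8 mm of play on every side.
- tip_box: pipette tip box with a blue base and a white lid, 88 x 123 x 66 mm, loose, standing at the right of the work; leave it alone. Origin at the centre of its underside.
- timer: white bench timer with three buttons, 66 x 66 x 18 mm, loose, lying at the left of the work in front of the plate reader; leave it alone. Origin at the centre of its underside.
Mind the look-alikes: they are no part of the job. Leave any brown or turquoise look-alike of the small_square_dish alone.

How it is judged:
By the outcome, as a careful person would: the job done as asked, in the order asked, and still so for the second after the job is handed in, with the robot touching nothing.
It also fails if it takes over 96 s, if anything falls off the work surface, if the arm or the gripper's body presses on something with over 40 N, if the wrist force passes 120 N, or if a joint passes its speed limit or range.

### The arm

A 6-joint arm with a two-finger parallel gripper is mounted at the origin on a cart in front of the work surface, level with it; the furniture and walls round the work are solid. World frame = base frame: x ahead of the robot, y to its left, z up, the work surface at z = 0. Lengths are in m, angles in rad, forces in N, time in s.
With the tool pointing down it reaches from about 0.35 to 0.925 m from the base axis. Payload 6.4 kg.
Tool frame: the origin (TCP) lies between the finger pads; the fingertips stand 22 mm ahead of it and the grasp point (between the pads) lies 3 mm ahead of it; x points along the fingers, y is the direction in which the jaws open and shut, and the axes are right-handed (so a half turn about x gives the same grasp; the last joint's range is limited). The gripper opens to 85 mm and grips with 20 to 120 N. Pads are 22 mm wide; open, the fingers measure 114 mm over their backs; the gripper's body (76 mm by 85 mm) begins 54 mm behind the grasp point. The pads swing forward as they close: fully open they stand 13 mm farther back than shut.
Start: joints at [0.96, 0.245, 1.558, -0, 1.339, -0.174], TCP at [0.275, 0.589, 0.253] pointing down, gripper open.
Joint ranges: [-3.13, 3.13], [-1.02, 2.26], [0.13, 2.54], [-0.95, 4.09], [0.21, 2.88], [-2.74, 2.74]. Speed limits (rad/s): [2.57, 2.57, 3.14, 3.14, 3.14, 3.14].

### API

Orientations are given as a unit quaternion [x, y, z, w].
In Python, from cell import read_state, read_camera, camera_model, finish_job gives the robot as it stands.
- The arm moves only by the tool send_rows, never from a script. Its argument "plan" is a list of rows, each a list of 3 entries, a list of its own where there are three numbers: the shift along the tool's x, y, z in units of 0.3 m (1.0 is 0.3 m), then the turn, a rotation vector about the tool's x, y, z in units of 2 pi rad (1.0 is 2 pi rad), then the opening, from 0 (shut) to 1 (fully open). In form: [[[dx, dy, dz], [ax, ay, az], grip], ...]. A call has 1 to 20 rows; each row is the pose to reach, as a shift and turn from the pose commanded when the call began, along the tool's axes at that moment, turning the shorter way round; what a row does not reach only later rows make up. A row lasts 1/8 s, in which the tool goes at most 62.5 mm and 10.7 degrees, less where a joint would pass 70% of its speed; a pose out of reach is approached as far as the arm can. A call with a number of a shift or a turn outside -1 to 1 is refused whole. A call with a gripper value outside its range is refused whole. The fingers move at their own pace and stop on an object; "squeeze" is the grip in N (left out, the last holds). Time passes only in rows, so rows that repeat a pose let the fingers close. It gives the time, the measured TCP pose, the force and the opening at its end, in the units of the state.
- read_state(): the state, without advancing time (a new reading comes with each control period).
- read_camera(name): name is "scene" or "top"; returns the picture (420x560x3 uint8, blue, green, red); there is no depth.
- camera_model(name): a dict with "fx", "fy", "cx", "cy" (pixels), "extrinsics" (4x4, takes a point from world to camera coordinates). Camera axes: x right, y down, z forward; pixel columns grow to the right and rows downward; lengths in m; the calibration is good to about 2 mm. A picture is of the moment at which its call begins. camera_model takes no time and is no camera call.
- finish_job(): hands the job in, once; it reports no verdict.
The state is a dict: "clock": time; "joint_positions": joint angles; "joint_velocities": joint speeds; "joint_efforts": joint torques, N m; "tool_pos": TCP position; "tool_rot": TCP orientation; "force": force on the tool from outside, world axes, zero at the start; "ft_torque": the same for the moment, N m; "width": opening from 0.0 (shut) to 1.0 (fully open).
Only numpy, scipy, OpenCV 4.12 (cv2) and the standard library are available. Lean on these libraries where they do the work, as an engineer would, in place of code of your own. Each camera call takes 0.05 s, during which the arm holds its last target. There are 200 camera calls.

## Working session

There is one attempt and no reset: what is moved stays moved. The work goes in short steps, Python scripts to look and compute and a tool call to move; the robot and the scene stay as the last step left them, time stands still between calls to the robot, and variables do not carry over. Pictures are saved under pics/ and viewed, about 12 in all and at most 16, crops included, and the job is handed in when it is done.

Besides the shell and the picture viewer there is one more tool, called in YAML: its name, and indented under it one key for each argument. send_rows: Moves the arm, as the interface text tells. Its arguments: {"type":"object","properties":{"plan":{"type":"array"},"squeeze":{"type":"number"}},"required":["plan"]}

```bash
mkdir -p pics; ls; python3 - <<'E'
from cell import *
import cv2,numpy as np
s=read_state();print(s)
for n in("scene","top"):
    cv2.imwrite(f"pics/{n}0.png",read_camera(n));m=camera_model(n);print(n,m)
E
```

```text
pics
{'clock': 0.0, 'joint_positions': array([ 9.59928445e-01,  2.45795754e-01,  1.55905041e+00, -3.58613719e-05,
        1.33870976e+00, -1.74095508e-01]), 'joint_velocities': array([-5.98520502e-04, -4.78891284e-04,  1.28988040e-03, -5.82537449e-04,
       -3.94391673e-05,  3.06953818e-04]), 'joint_efforts': array([-9.73519418e-04, -4.29510427e+01, -3.26130545e+01, -2.31502218e-04,
        5.31523197e-03, -5.04181503e-05]), 'tool_pos': array([0.27464954, 0.58853523, 0.25217244]), 'tool_rot': array([ 0.15254882,  0.69056623, -0.15384094,  0.69005805]), 'force': array([-0.05717306,  0.14175504, -0.25396663]), 'ft_torque': array([-0.00225109, -0.02286091,  0.00239274]), 'width': 1.0012490070662943}
scene {'fx': 511.44622221952477, 'fy': 511.44622221952477, 'cx': 278.97375589860104, 'cy': 214.1668728627079, 'extrinsics': array([[ 0.79097058, -0.611292  ,  0.02622274, -0.49496481],
       [-0.26355188, -0.37907006, -0.88704357,  0.17323596],
       [ 0.5521829 ,  0.69471431, -0.46094042,  0.83428695],
       [ 0.        ,  0.        ,  0.        ,  1.        ]])}
top {'fx': 540.9183784994648, 'fy': 540.9183784994648, 'cx': 281.2156397230913, 'cy': 210.4429230656758, 'extrinsics': array([[ 6.70565784e-03, -9.99977374e-01,  5.34958073e-04,
        -6.97347780e-02],
       [-9.72565795e-01, -6.64623923e-03, -2.32533014e-01,
         5.79146525e-01],
       [ 2.32531308e-01,  1.03900490e-03, -9.72588357e-01,
         1.12476196e+00],
       [ 0.00000000e+00,  0.00000000e+00,  0.00000000e+00,
         1.00000000e+00]])}
```

View pics/top0.png

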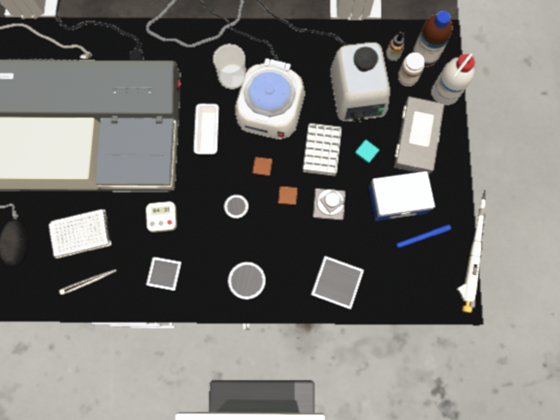

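View pics/scene0.png

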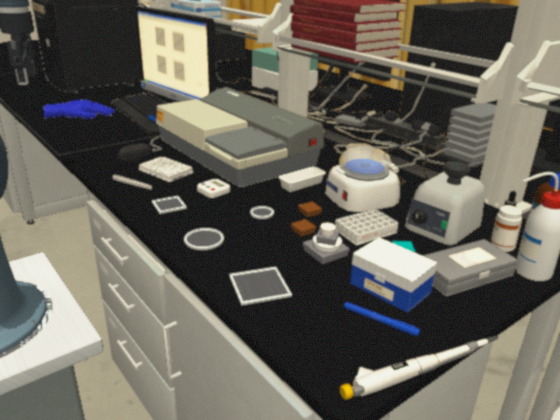

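The top view shows the stack at about (330,203) and four empty trays: small round (236,206), small square (164,274), large round (247,281) and large square (338,282). The brown look-alikes are at (262,166) and (288,195). The tip box is at (402,195) and the timer at (161,216).

```bash
cat > h.py <<'E'
from cell import *
import cv2,numpy as np
from scipy.spatial.transform import Rotation as R
def ray(n,uv,z):
    m=camera_model(n);E=m["extrinsics"];c=-E[:3,:3].T@E[:3,3]
    uv=np.atleast_2d(uv).astype(float)
    d=np.c_[(uv[:,0]-m["cx"])/m["fx"],(uv[:,1]-m["cy"])/m["fy"],np.ones(len(uv))]@E[:3,:3]
    return (c+d*((z-c[2])/d[:,2])[:,None])[:,:2]
def rect(p):
    (c,s,a)=cv2.minAreaRect((p*1000).astype(np.float32));return np.round(c,1),np.round(s,1),round(a,1)
def blobs(n,img,box,z,lo,hi,amin=60):
    x0,y0,x1,y1=box;k=4
    im=cv2.resize(img[y0:y1,x0:x1],None,fx=k,fy=k,interpolation=cv2.INTER_CUBIC)
    g=cv2.inRange(im,np.array(lo),np.array(hi))
    cs,_=cv2.findContours(g,cv2.RETR_EXTERNAL,cv2.CHAIN_APPROX_NONE)
    for c in sorted(cs,key=cv2.contourArea,reverse=True):
        if cv2.contourArea(c)<amin*16: continue
        uv=(c[:,0]+.5)/k-.5+[x0,y0]
        p=ray(n,uv,z);r=rect(p);e=cv2.minEnclosingCircle((p*1000).astype(np.float32))
        print(box,"rect",*r,"circ",np.round(e[0],1),round(2*e[1],1))
E
python3 - <<'E'
from h import *
t=cv2.imread("pics/top0.png")
for b in [(218,190,254,222),(140,252,190,296),(222,256,272,306),(306,252,370,312)]: blobs("top",t,b,.006,(100,)*3,(255,)*3)
E1=camera_model("top")["extrinsics"];print(-E1[:3,:3].T@E1[:3,3])
a=cv2.resize(t[170:235,290:440],None,fx=5,fy=5,interpolation=cv2.INTER_CUBIC)
s=cv2.imread("pics/scene0.png");b=cv2.resize(s[210:275,290:440],None,fx=5,fy=5,interpolation=cv2.INTER_CUBIC)
cv2.imwrite("pics/c1.png",cv2.resize(np.vstack([a,b]),(690,598)))
E
```

```text
(218, 190, 254, 222) rect [604.6  40.2] [57.5 57.1] 44.9 circ [604.6  40. ] 58.3
(140, 252, 190, 296) rect [447.1 199.9] [69.1 68.4] 79.8 circ [446.9 199.5] 92.4
(222, 256, 272, 306) rect [432.8  12. ] [85.4 84.9] 45.6 circ [432.6  12. ] 86.5
(306, 252, 370, 312) rect [ 430.1 -192.9] [96.6 96.5] 70.3 circ [ 430.  -192.9] 132.2
[ 0.30218335 -0.06705269  1.22863838]
```

View pics/c1.png

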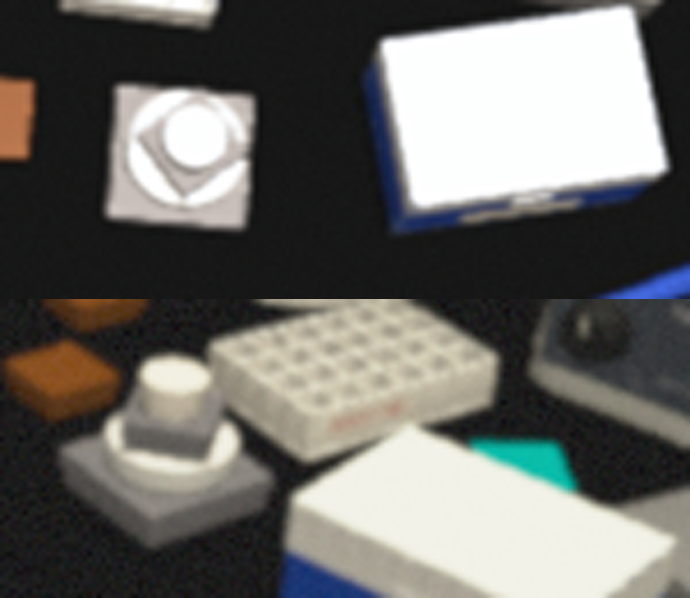

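The enlargement shows the stack: small round in the middle of the small square, which is turned by roughly 35-40°, on the large round, on the large square, which is nearly axis-aligned. The tip box is about 90 mm to the right of it.

```bash
python3 - <<'E'
from h import *
t=cv2.imread("pics/top0.png")
b=(306,180,355,226)
blobs("top",t,b,.018,(90,)*3,(255,)*3)
print("white");blobs("top",t,b,.064,(236,)*3,(255,)*3,10)
blobs("top",t,b,.032,(236,)*3,(255,)*3,10)
k=750/690/5
cor=np.array([[138,135],[183,198],[245,152]])*k+[290,170]
p=ray("top",cor,.048)*1000;print("SS corners",p.round(1),np.linalg.norm(np.diff(p,axis=0),axis=1), "centre",(p[0]+p[2])/2, np.degrees(np.arctan2(*(np.diff(p,axis=0).T[::-1]))))
# hough-like: small round outline crop x 160-228,y 103-170
print("SR",ray("top",np.array([[194.5,136.5]])*k+[290,170],.064)*1000)
print("LR",ray("top",np.array([[187,149]])*k+[290,170],.032)*1000)
k2=k
print("scene SR",ray("scene",np.array([[176,299+77]])*[k,650/598]-0,.064)if 0 else ray("scene",np.array([[176*k,(376-299)*k]])+[290,210],.064)*1000)
s=read_state();print(R.from_quat(s["tool_rot"]).as_matrix().round(3))
hsv=cv2.cvtColor(t,cv2.COLOR_BGR2HSV)
print(t[185:222:3,318:346:3].min(axis=2))
E
```

```text
(306, 180, 355, 226) rect [ 609.1 -175.8] [71.2 71.5] 85.2 circ [ 608.7 -175.4] 95.7
white
(306, 180, 355, 226) rect [ 609.8 -181.3] [29.6 35.5] 38.6 circ [ 608.2 -182.7] 37.0
(306, 180, 355, 226) rect [ 587.7 -155.8] [35.6  9.8] 35.5 circ [ 589.7 -158.7] 35.6
(306, 180, 355, 226) rect [ 621.1 -160.4] [ 9.  32.3] 34.7 circ [ 618.7 -162.1] 32.3
(306, 180, 355, 226) rect [ 582.4 -189. ] [ 7.8 32.5] 36.8 circ [ 584.2 -187.7] 32.5
(306, 180, 355, 226) rect [ 618.3 -184.4] [30.4 36.5] 38.6 circ [ 616.6 -185.9] 38.0
(306, 180, 355, 226) rect [ 595.5 -158.2] [36.6 10.1] 35.5 circ [ 597.6 -161.2] 36.6
(306, 180, 355, 226) rect [ 629.9 -163. ] [ 9.2 33.2] 34.7 circ [ 627.4 -164.7] 33.2
(306, 180, 355, 226) rect [ 590.1 -192.4] [ 8.  33.4] 36.8 circ [ 591.9 -191. ] 33.4
SS corners [[ 610.8 -153.1]
 [ 579.2 -174.7]
 [ 602.5 -205.4]] [38.26432428 38.54363307] centre [ 606.66153323 -179.23362195] [-145.60759314  -52.74125815]
SR [[ 606.03707109 -179.23727811]]
LR [[ 607.95089747 -178.49987847]]
scene SR [[ 607.45553427 -180.89063735]]
[[-0.001  0.423  0.906]
 [-0.001  0.906 -0.423]
 [-1.    -0.002 -0.   ]]
[[ 22  22  22  22  23  20  22  22  22  22]
 [107  73  48  44  44  43  22  21  20  22]
 [183 187 246 255 229 188 226 180 164  64]
 [184 253 253 228 254 254 241 251 183  83]
 [218 240 182 254 253 253 254 230 228  63]
 [225 168 171 254 253 253 254 214 226  50]
 [246 232 171 235 254 254 254 188 160  26]
 [215 254 173 163 153 183 172 208 241  22]
 [171 253 253 150 187 177 245 254 190  22]
 [187 170 246 253 189 255 251 189 172  22]
 [188 187 183 174 159 180 184 185 166  22]
 [ 51  79 101 106 115 143 177 177 145  20]
 [ 23  22  23  23  22  20  18  20  21  22]]
```

```bash
cat >> h.py <<'E'
def to(*targets):
    "targets (x,y,z mm, jaw deg): prints shift/0.3 and turn/2pi from present pose, tool down"
    s=read_state();M=R.from_quat(s["tool_rot"]).as_matrix();p=s["tool_pos"]
    print("now",(p*1000).round(1),"jaw",np.degrees(np.arctan2(M[1,1],M[0,1])).round(2),"t",round(s["clock"],2),"w",round(s["width"],3),"F",s["force"].round(1))
    for x,y,z,a in targets:
        a=np.radians(a);j=np.array([np.cos(a),np.sin(a),0])
        if j@M[:,1]<0:j=-j
        d=np.array([0,0,-1.]);T=np.c_[d,j,np.cross(d,j)]
        print((M.T@(np.array([x,y,z])/1000-p)/.3).round(4).tolist(),(R.from_matrix(M.T@T).as_rotvec()/2/np.pi).round(4).tolist())
E
python3 -c "
from h import *
to((440,210,230,50),(607,-180,200,35.5))"
```

```text
now [274.7 588.6 252.2] jaw 64.97 t 0.1 w 1.005 F [-0.1 -0.6  0.2]
[0.0755, -0.9102, 1.0332] [0.0416, -0.0, 0.0003]
[0.1768, -1.8525, 2.0876] [0.0819, 0.0, 0.0003]
```

send_rows:
  plan:
    - [[0.07,-0.9,0.98],[0.042,0,0],0.7]
    - [[0.07,-0.9,0.98],[0.042,0,0],0.7]
    - [[0.07,-0.9,0.98],[0.042,0,0],0.7]
    - [[0.07,-0.9,0.98],[0.042,0,0],0.7]
    - [[0.07,-0.9,0.98],[0.042,0,0],0.7]
    - [[0.07,-0.9,0.98],[0.042,0,0],0.7]
    - [[0.07,-0.9,0.98],[0.042,0,0],0.7]
    - [[0.07,-0.9,0.98],[0.042,0,0],0.7]
  squeeze: 30

```text
clock: 1.1
tool_pos: [0.4274, 0.2186, 0.2319]
tool_rot: [0.244, 0.664, -0.244, 0.664]
force: [0.0, 0.5, 0.7]
width: 0.699
```

```bash
python3 -c "
from h import *
to((607,-180,180,35.5))"
```

```text
now [427.4 218.6 231.9] jaw 49.66 t 1.1 w 0.699 F [0.  0.5 0.7]
[0.1726, -0.6252, 1.3165] [0.0393, -0.0001, 0.0001]
```

send_rows:
  plan:
    - [[0.12,-0.46,0.96],[0.039,0,0],0.7]
    - [[0.12,-0.46,0.96],[0.039,0,0],0.7]
    - [[0.12,-0.46,0.96],[0.039,0,0],0.7]
    - [[0.12,-0.46,0.96],[0.039,0,0],0.7]
    - [[0.12,-0.46,0.96],[0.039,0,0],0.7]
    - [[0.12,-0.46,0.96],[0.039,0,0],0.7]
    - [[0.12,-0.46,0.96],[0.039,0,0],0.7]

```text
clock: 1.98
tool_pos: [0.5583, -0.0703, 0.1958]
tool_rot: [0.322, 0.63, -0.322, 0.629]
force: [-0.5, -0.0, 0.2]
width: 0.7
```

```bash
python3 -c "
from h import *
to((607,-180,140,35.5))"
```

```text
now [558.3 -70.3 195.8] jaw 35.84 t 1.98 w 0.7 F [-0.5 -0.   0.2]
[0.1856, -0.0823, 0.3919] [0.0009, -0.0002, 0.0001]
```

send_rows:
  plan:
    - [[0.1,-0.082,0.392],[0.001,0,0],0.7]
    - [[0.1,-0.082,0.392],[0.001,0,0],0.7]
    - [[0.186,-0.082,0.392],[0.001,0,0],0.7]
    - [[0.186,-0.082,0.392],[0.001,0,0],0.7]
    - [[0.186,-0.082,0.392],[0.001,0,0],0.7]

```text
clock: 2.6
tool_pos: [0.6075, -0.1792, 0.1415]
tool_rot: [0.323, 0.629, -0.323, 0.629]
force: [1.3, 0.5, -0.3]
width: 0.7
```

```bash
python3 - <<'E'
from h import *
to((607,-180,76,35.5))
t=read_camera("top");s=read_camera("scene")
m=camera_model("scene")
a=cv2.resize(t[140:240,280:400],None,fx=3.3,fy=3.3,interpolation=cv2.INTER_CUBIC)
b=cv2.resize(s[150:275,270:390],(396,412),interpolation=cv2.INTER_CUBIC)
cv2.imwrite("pics/c2.png",np.hstack([np.pad(a,((0,82),(0,0),(0,0))),b]))
E
```

```text
now [ 607.5 -179.2  141.5] jaw 35.59 t 2.6 w 0.7 F [ 1.3  0.5 -0.3]
[0.2182, -0.003, 0.0012] [0.0002, 0.0001, -0.0001]
```

View pics/c2.png

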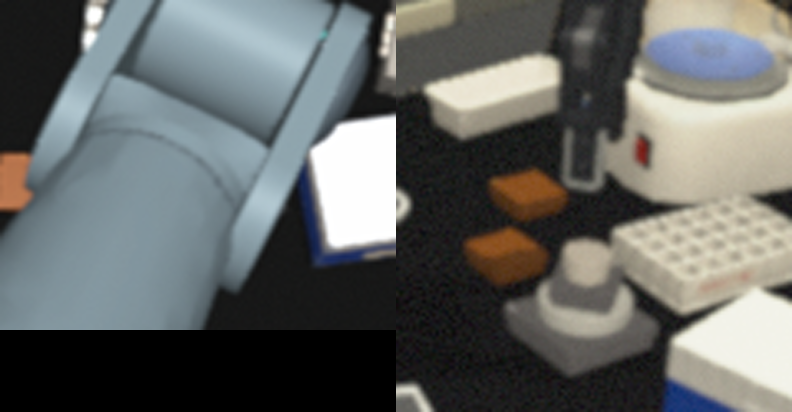

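The top view is hidden by the arm. In the scene view the near fingertip is at about (327,208), above the stack, whose top is at (327,225).

```bash
python3 - <<'E'
from h import *
m=camera_model("scene");E=m["extrinsics"]
for d in(-35,30,44):
  for z in(110,115,120,125,130):
    p=E[:3,:3]@(np.array([607.5-.814*d,-179.2-.581*d,z])/1e3)+E[:3,3];print(d,z,(p[0]/p[2]*m["fx"]+m["cx"]).round(1),(p[1]/p[2]*m["fy"]+m["cy"]).round(1))
E
```

```text
-35 110 332.9 198.3
-35 115 333.1 196.1
-35 120 333.3 193.8
-35 125 333.5 191.5
-35 130 333.7 189.2
30 110 326.1 212.3
30 115 326.3 210.0
30 120 326.5 207.6
30 125 326.7 205.2
30 130 326.9 202.9
44 110 324.5 215.6
44 115 324.7 213.2
44 120 324.9 210.8
44 125 325.1 208.4
44 130 325.3 206.0
```

send_rows:
  plan:
    - [[0.11,-0.003,0.001],[0,0,0],0.6]
    - [[0.19,-0.003,0.001],[0,0,0],0.6]
    - [[0.218,-0.003,0.001],[0,0,0],0.6]
    - [[0.218,-0.003,0.001],[0,0,0],0.6]
    - [[0.218,-0.003,0.001],[0,0,0],0.45]
    - [[0.218,-0.003,0.001],[0,0,0],0.4]
    - [[0.218,-0.003,0.001],[0,0,0],0.3]
    - [[0.218,-0.003,0.001],[0,0,0],0.2]
    - [[0.218,-0.003,0.001],[0,0,0],0.1]
    - [[0.218,-0.003,0.001],[0,0,0],0.1]
    - [[0.218,-0.003,0.001],[0,0,0],0.1]
    - [[0.218,-0.003,0.001],[0,0,0],0.1]
  squeeze: 25

```text
clock: 4.2
tool_pos: [0.6074, -0.1821, 0.0764]
tool_rot: [0.324, 0.628, -0.324, 0.629]
force: [-1.4, 0.3, 6.1]
width: 0.336
```

```bash
python3 - <<'E'
from h import *
to((607,-180,130,35.5),(605,40,120,35.5))
s=read_camera("scene")
cv2.imwrite("pics/c3.png",cv2.resize(s[170:275,270:390],(600,525),interpolation=cv2.INTER_CUBIC))
E
```

```text
now [ 607.4 -182.1   76.4] jaw 35.45 t 4.2 w 0.336 F [-1.4  0.3  6.1]
[-0.1785, 0.0031, -0.0061] [-0.0001, 0.0002, -0.0001]
[-0.1457, 0.423, -0.6074] [-0.0001, 0.0002, -0.0001]
```

View pics/c3.png

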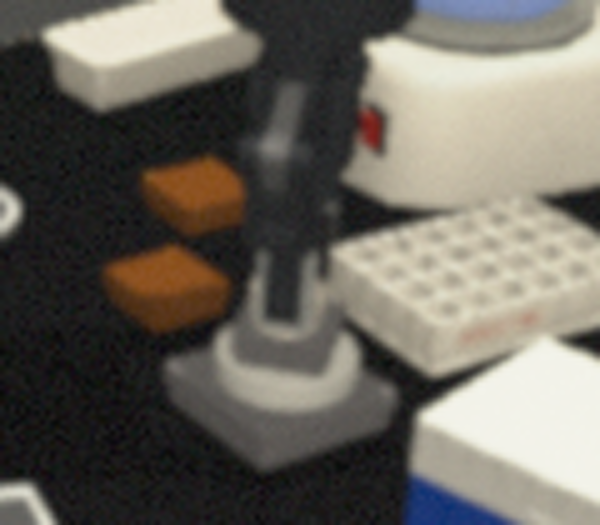

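The fingers hold the small round dish. The near tip reaches crop (290,330), close to the top of the grey dish, so I compute its height before lifting.

```bash
python3 - <<'E'
from h import *
m=camera_model("scene");E=m["extrinsics"]
for d in(15,24):
  for z in(46,50,54,58):
    p=E[:3,:3]@(np.array([607.4-.814*d,-182.1-.581*d,z])/1e3)+E[:3,3];u=np.array([p[0]/p[2]*m["fx"]+m["cx"],p[1]/p[2]*m["fy"]+m["cy"]]);print(d,z,((u-[270,170])*5).round(0))
E
```

```text
15 46 [282. 342.]
15 50 [283. 333.]
15 54 [284. 325.]
15 58 [284. 316.]
24 46 [277. 353.]
24 50 [278. 344.]
24 54 [279. 335.]
24 58 [279. 327.]
```

send_rows:
  plan:
    - [[-0.01,0,0],[0,0,0],0.1]
    - [[-0.03,0,0],[0,0,0],0.1]
    - [[-0.06,0,0],[0,0,0],0.1]
    - [[-0.1,0,0],[0,0,0],0.1]
    - [[-0.15,0,0],[0,0,0],0.1]
    - [[-0.18,0,0],[0,0,0],0.1]
    - [[-0.18,0.05,-0.075],[0,0,0],0.1]
    - [[-0.18,0.13,-0.185],[0,0,0],0.1]
    - [[-0.18,0.21,-0.3],[0,0,0],0.1]
    - [[-0.18,0.29,-0.42],[0,0,0],0.1]
    - [[-0.18,0.36,-0.52],[0,0,0],0.1]
    - [[-0.18,0.41,-0.59],[0,0,0],0.1]
    - [[-0.18,0.423,-0.607],[0,0,0],0.1]
    - [[-0.18,0.423,-0.607],[0,0,0],0.1]
    - [[-0.18,0.423,-0.607],[0,0,0],0.1]

```text
clock: 6.12
tool_pos: [0.6045, 0.0392, 0.1292]
tool_rot: [0.324, 0.628, -0.324, 0.628]
force: [-0.5, 0.3, -0.8]
width: 0.334
```

```bash
python3 - <<'E'
from h import *
to((605,40,45,35.5),(605,40,32,35.5))
t=read_camera("top");s=read_camera("scene")
cv2.imwrite("pics/t4.png",t)
a=cv2.resize(s[140:275,200:350],(440,396),interpolation=cv2.INTER_CUBIC)
b=cv2.resize(t[170:240,290:350],(340,396),interpolation=cv2.INTER_CUBIC)
cv2.imwrite("pics/c4.png",np.hstack([a,b]))
E
```

```text
now [604.5  39.2 129.2] jaw 35.39 t 6.12 w 0.334 F [-0.5  0.3 -0.8]
[0.2807, 0.0029, -0.0014] [-0.0003, 0.0, 0.0]
[0.3241, 0.0029, -0.0014] [-0.0003, 0.0, 0.0]
```

View pics/c4.png

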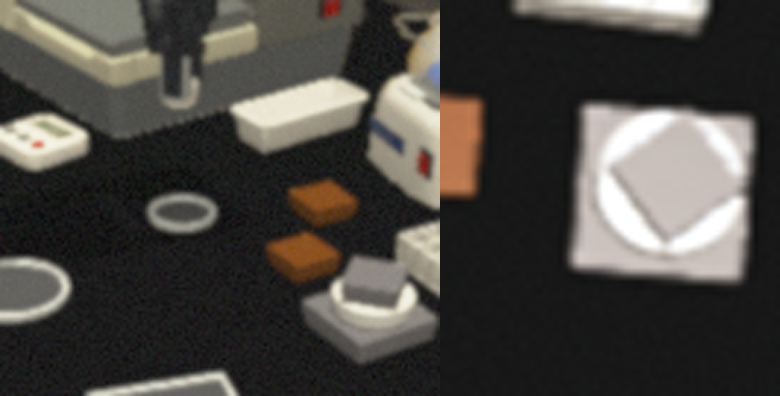

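The right panel shows the rest of the stack undisturbed, with the small square's corners at crop (608,172), (668,242), (742,185) and (685,117). The left panel shows the dish held over the small round tray. I lower it.

send_rows:
  plan:
    - [[0.1,0.003,-0.001],[0,0,0],0.1]
    - [[0.2,0.003,-0.001],[0,0,0],0.1]
    - [[0.26,0.003,-0.001],[0,0,0],0.1]
    - [[0.29,0.003,-0.001],[0,0,0],0.1]
    - [[0.305,0.003,-0.001],[0,0,0],0.1]
    - [[0.317,0.003,-0.001],[0,0,0],0.1]
    - [[0.317,0.003,-0.001],[0,0,0],0.1]
    - [[0.317,0.003,-0.001],[0,0,0],0.1]

```text
clock: 7.22
tool_pos: [0.6053, 0.041, 0.0346]
tool_rot: [0.324, 0.628, -0.324, 0.629]
force: [0.3, -0.3, -1.4]
width: 0.334
```

```bash
python3 - <<'E'
from h import *
to((605,40,31.5,35.5))
k=60/340
c=(np.array([[608,172],[668,242],[742,185],[685,117]])-[440,0])*k+[290,170]
p=ray("top",c,.048)*1e3;e=np.roll(p,-1,0)-p
print(p.mean(0),np.linalg.norm(e,axis=1),np.degrees(np.arctan2(e[:,1],e[:,0]))%90)
E
```

```text
now [605.3  41.   34.6] jaw 35.46 t 7.22 w 0.334 F [ 0.3 -0.3 -1.4]
[0.0102, -0.0028, 0.002] [-0.0001, 0.0001, -0.0001]
[ 605.80794878 -179.18173248] [36.86981045 37.89035142 35.64845213 38.53663341] [39.51366558 38.27783429 38.54787508 36.4737985 ]
```

send_rows:
  plan:
    - [[0.005,-0.003,0.002],[0,0,0],0.1]
    - [[0.01,-0.003,0.002],[0,0,0],0.1]
    - [[0.01,-0.003,0.002],[0,0,0],0.1]

```text
clock: 7.6
tool_pos: [0.6047, 0.0399, 0.0314]
tool_rot: [0.324, 0.629, -0.324, 0.628]
force: [-2.0, -0.7, 4.0]
width: 0.337
```

send_rows:
  plan:
    - [[0,0,0],[0,0,0],0.45]
    - [[0,0,0],[0,0,0],0.55]
    - [[0,0,0],[0,0,0],0.6]
    - [[0,0,0],[0,0,0],0.6]
    - [[-0.05,0,0],[0,0,0],0.6]
    - [[-0.15,0,0],[0,0,0],0.7]
    - [[-0.33,0,0],[0,0,0],0.75]
    - [[-0.33,0,0],[0,0,0],0.75]
    - [[-0.33,0,0],[0,0,0],0.75]

```text
clock: 8.72
tool_pos: [0.6045, 0.04, 0.1305]
tool_rot: [0.324, 0.628, -0.324, 0.629]
force: [0.3, 0.5, -0.7]
width: 0.75
```

```bash
python3 - <<'E'
from h import *
to((606,-179,120,37.5),(606,-179,62,37.5))
E
```

```text
now [604.5  40.  130.5] jaw 35.46 t 8.72 w 0.75 F [ 0.3  0.5 -0.7]
[0.0352, -0.4195, 0.5974] [-0.0057, 0.0001, -0.0001]
[0.2285, -0.4196, 0.5973] [-0.0057, 0.0001, -0.0001]
```

send_rows:
  plan:
    - [[0,-0.42,0.597],[-0.0055,0,0],0.75]
    - [[0,-0.42,0.597],[-0.0055,0,0],0.75]
    - [[0,-0.42,0.597],[-0.0055,0,0],0.75]
    - [[0,-0.42,0.597],[-0.0055,0,0],0.75]
    - [[0,-0.42,0.597],[-0.0055,0,0],0.75]
    - [[0.0,-0.42,0.597],[-0.0055,0,0],0.75]
    - [[0.1,-0.42,0.597],[-0.0055,0,0],0.75]
    - [[0.2,-0.42,0.597],[-0.0055,0,0],0.75]
    - [[0.234,-0.42,0.597],[-0.0055,0,0],0.75]
    - [[0.234,-0.42,0.597],[-0.0055,0,0],0.7]
    - [[0.234,-0.42,0.597],[-0.0055,0,0],0.6]
    - [[0.234,-0.42,0.597],[-0.0055,0,0],0.5]
    - [[0.234,-0.42,0.597],[-0.0055,0,0],0.4]
    - [[0.234,-0.42,0.597],[-0.0055,0,0],0.2]
    - [[0.234,-0.42,0.597],[-0.0055,0,0],0.2]
    - [[0.234,-0.42,0.597],[-0.0055,0,0],0.2]

```text
clock: 10.72
tool_pos: [0.6068, -0.1794, 0.0613]
tool_rot: [0.313, 0.633, -0.313, 0.635]
force: [-0.5, 1.4, 6.9]
width: 0.461
```

```bash
python3 - <<'E'
from h import *
to((606,-179,115,37.5),(447,200,115,79.8))
E
```

```text
now [ 606.8 -179.4   61.3] jaw 37.43 t 10.72 w 0.461 F [-0.5  1.4  6.9]
[-0.1789, -0.0009, -0.0023] [-0.0002, 0.0003, -0.0002]
[-0.1812, 0.346, -1.3277] [-0.1177, 0.0004, -0.0001]
```

send_rows:
  plan:
    - [[-0.01,0,0],[0,0,0],0.2]
    - [[-0.03,0,0],[0,0,0],0.2]
    - [[-0.06,0,0],[0,0,0],0.2]
    - [[-0.11,0,0],[0,0,0],0.2]
    - [[-0.16,0,0],[0,0,0],0.2]
    - [[-0.18,0.01,-0.05],[-0.004,0,0],0.2]
    - [[-0.18,0.04,-0.15],[-0.013,0,0],0.2]
    - [[-0.18,0.07,-0.27],[-0.025,0,0],0.2]
    - [[-0.18,0.1,-0.39],[-0.035,0,0],0.2]
    - [[-0.18,0.13,-0.51],[-0.045,0,0],0.2]
    - [[-0.18,0.16,-0.63],[-0.056,0,0],0.2]
    - [[-0.18,0.19,-0.73],[-0.065,0,0],0.2]
    - [[-0.18,0.21,-0.8],[-0.072,0,0],0.2]
    - [[-0.18,0.22,-0.85],[-0.076,0,0],0.2]
    - [[-0.18,0.22,-0.85],[-0.076,0,0],0.2]

```text
clock: 12.6
tool_pos: [0.5025, 0.0644, 0.1137]
tool_rot: [0.154, 0.69, -0.154, 0.69]
force: [0.2, -0.1, -0.9]
width: 0.46
```

```bash
python3 - <<'E'
from h import *
to((447,200,115,79.8),(447,200,32,79.8))
E
```

```text
now [502.5  64.4 113.7] jaw 64.89 t 12.6 w 0.46 F [ 0.2 -0.1 -0.9]
[-0.0042, 0.3308, -0.3593] [-0.0414, -0.0, 0.0]
[0.2725, 0.3309, -0.3593] [-0.0414, -0.0, 0.0]
```

send_rows:
  plan:
    - [[0,0.05,-0.054],[-0.006,0,0],0.2]
    - [[0,0.12,-0.13],[-0.015,0,0],0.2]
    - [[0,0.19,-0.206],[-0.024,0,0],0.2]
    - [[0,0.26,-0.283],[-0.033,0,0],0.2]
    - [[0,0.31,-0.337],[-0.039,0,0],0.2]
    - [[0,0.33,-0.359],[-0.0414,0,0],0.2]
    - [[0.05,0.331,-0.359],[-0.0414,0,0],0.2]
    - [[0.12,0.331,-0.359],[-0.0414,0,0],0.2]
    - [[0.19,0.331,-0.359],[-0.0414,0,0],0.2]
    - [[0.23,0.331,-0.359],[-0.0414,0,0],0.2]
    - [[0.255,0.331,-0.359],[-0.0414,0,0],0.2]
    - [[0.264,0.331,-0.359],[-0.0414,0,0],0.2]
    - [[0.269,0.331,-0.359],[-0.0414,0,0],0.2]
    - [[0.269,0.331,-0.359],[-0.0414,0,0],0.2]

```text
clock: 14.35
tool_pos: [0.4484, 0.1994, 0.0335]
tool_rot: [0.064, 0.704, -0.063, 0.705]
force: [0.2, 0.9, -0.1]
width: 0.46
```

```bash
python3 - <<'E'
from h import *
to((447,200,32,79.8))
t=read_camera("top");s=read_camera("scene")
cv2.imwrite("pics/t5.png",t)
a=cv2.resize(s[150:260,120:300],(648,396),interpolation=cv2.INTER_CUBIC)
cv2.imwrite("pics/c5.png",a)
E
```

```text
now [448.4 199.4  33.5] jaw 79.7 t 14.35 w 0.46 F [ 0.2  0.9 -0.1]
[0.005, 0.0011, -0.0049] [-0.0003, 0.0001, -0.0]
```

View pics/c5.png

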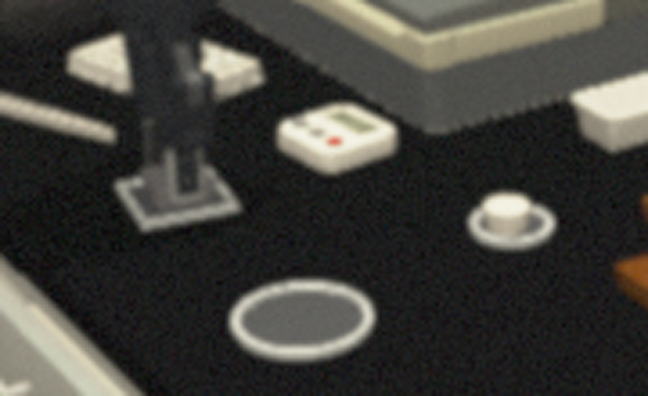

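The small round dish sits flat inside its tray at crop (507,213). The small square dish is inside its rim at (180,195). I set it down and release.

send_rows:
  plan:
    - [[0.004,0.001,-0.005],[0,0,0],0.2]
    - [[0.007,0.001,-0.005],[0,0,0],0.2]
    - [[0.007,0.001,-0.005],[0,0,0],0.2]
    - [[0.007,0.001,-0.005],[0,0,0],0.55]
    - [[0.007,0.001,-0.005],[0,0,0],0.65]
    - [[0.007,0.001,-0.005],[0,0,0],0.7]
    - [[0.007,0.001,-0.005],[0,0,0],0.7]
    - [[-0.05,0,0],[0,0,0],0.7]
    - [[-0.15,0,0],[0,0,0],0.8]
    - [[-0.32,0,0],[0,0,0],1]
    - [[-0.32,0,0],[0,0,0],1]
    - [[-0.32,0,0],[0,0,0],1]

```text
clock: 15.95
tool_pos: [0.448, 0.1993, 0.1295]
tool_rot: [0.064, 0.704, -0.063, 0.704]
force: [-1.0, -0.3, -0.7]
width: 0.999
```

```bash
python3 - <<'E'
from h import *
t=read_camera("top");cv2.imwrite("pics/t6.png",t)
b=(306,180,355,226)
blobs("top",t,b,.032,(222,)*3,(255,)*3,60)
blobs("top",t,b,.018,(90,)*3,(255,)*3)
to((607,-178,125,35))
x=cv2.resize(t[180:300,120:360],(800,400),interpolation=cv2.INTER_CUBIC)
cv2.imwrite("pics/c6.png",x)
E
```

```text
(306, 180, 355, 226) rect [ 609.6 -177.6] [57.7 57.3] 89.5 circ [ 610.  -177.4] 59.9
(306, 180, 355, 226) rect [ 609.3 -175.8] [71.2 72.1] 85.2 circ [ 609.  -175.1] 95.8
now [447.4 199.2 128.5] jaw 79.69 t 16.0 w 1.0 F [-0.7 -0.9 -0.4]
[0.0115, -1.1417, 0.7483] [0.1242, -0.0002, 0.0001]
```

View pics/c6.png

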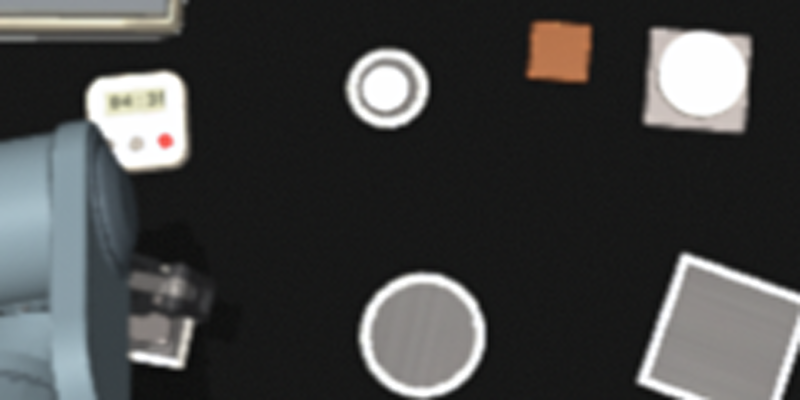

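The small round dish is centred in its tray (386,88) and the timer is untouched. The large round dish is clear on the stack, and its measured 57.5 mm diameter agrees with the given 58 mm.

```bash
python3 - <<'E'
from h import *
print(ray("top",[[372,180],[374,216]],.066)*1e3,ray("top",[[376,222]],0)*1e3, ray("top",[[298,195]],.016)*1e3)
to((609,-177.5,120,85))
E
```

```text
[[ 651.66479351 -268.72074236]
 [ 568.95369468 -270.45667768]] [[ 569.82530541 -286.17671649]] [[ 629.22369899 -104.46369616]]
now [447.4 199.2 128.5] jaw 79.69 t 16.0 w 1.0 F [-0.7 -0.9 -0.4]
[0.0281, -1.1389, 0.7546] [-0.0147, -0.0002, 0.0001]
```

send_rows:
  plan:
    - [[0,-0.95,0.31],[-0.01,0,0],0.9]
    - [[0,-0.95,0.31],[-0.01,0,0],0.9]
    - [[0,-0.95,0.31],[-0.01,0,0],0.9]
    - [[0,-0.95,0.31],[-0.01,0,0],0.9]
    - [[0,-0.95,0.31],[-0.01,0,0],0.9]
    - [[0,-0.95,0.31],[-0.01,0,0],0.9]
    - [[0,-0.95,0.31],[-0.01,0,0],0.9]

```text
clock: 16.88
tool_pos: [0.4876, -0.0971, 0.1277]
tool_rot: [0.042, 0.707, -0.041, 0.705]
force: [-0.7, 0.1, 0.1]
width: 0.901
```

```bash
python3 - <<'E'
from h import *
to((609,-177.5,80,85),(609,-177.5,44,85))
E
```

```text
now [487.6 -97.1 127.7] jaw 83.28 t 16.88 w 0.901 F [-0.7  0.1  0.1]
[0.1574, -0.2189, 0.4338] [-0.0048, -0.0005, -0.0002]
[0.2774, -0.2191, 0.4342] [-0.0048, -0.0005, -0.0002]
```

send_rows:
  plan:
    - [[0.05,-0.219,0.434],[-0.005,0,0],0.9]
    - [[0.05,-0.219,0.434],[-0.005,0,0],0.9]
    - [[0.05,-0.219,0.434],[-0.005,0,0],0.9]
    - [[0.157,-0.219,0.434],[-0.005,0,0],0.9]
    - [[0.23,-0.219,0.434],[-0.005,0,0],0.9]
    - [[0.265,-0.219,0.434],[-0.005,0,0],0.9]
    - [[0.277,-0.219,0.434],[-0.005,0,0],0.9]
    - [[0.277,-0.219,0.434],[-0.005,0,0],0.9]
    - [[0.277,-0.219,0.434],[-0.005,0,0],0.8]
    - [[0.277,-0.219,0.434],[-0.005,0,0],0.75]
    - [[0.277,-0.219,0.434],[-0.005,0,0],0.7]
    - [[0.277,-0.219,0.434],[-0.005,0,0],0.6]
    - [[0.277,-0.219,0.434],[-0.005,0,0],0.5]
    - [[0.277,-0.219,0.434],[-0.005,0,0],0.4]
    - [[0.277,-0.219,0.434],[-0.005,0,0],0.4]

```text
clock: 18.75
tool_pos: [0.6105, -0.1783, 0.0469]
tool_rot: [0.03, 0.706, -0.03, 0.707]
force: [-2.7, 2.3, 5.0]
width: 0.655
```

```bash
python3 - <<'E'
from h import *
to((609,-177.5,100,85),(433,12,110,85))
s=read_camera("scene")
cv2.imwrite("pics/c7.png",cv2.resize(s[180:280,270:390],(720,600),interpolation=cv2.INTER_CUBIC))
E
```

```text
now [ 610.5 -178.3   46.9] jaw 85.1 t 18.75 w 0.655 F [-2.7  2.3  5. ]
[-0.1772, 0.0023, -0.0052] [0.0003, 0.0001, 0.0]
[-0.2109, 0.5815, -0.6437] [0.0003, 0.0001, 0.0]
```

View pics/c7.png

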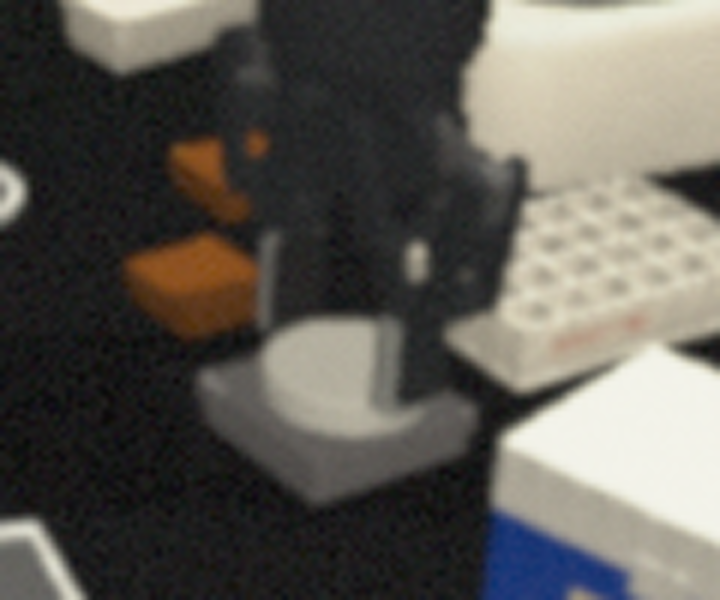

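The fingers close on the large round dish, with the near tip at crop (400,408), just above the large square dish. I check the tip height.

```bash
python3 - <<'E'
from h import *
m=camera_model("scene");E=m["extrinsics"]
for d in(28,40):
 for w in (-11,0,11):
  for z in(18,22,26):
    p=E[:3,:3]@(np.array([610.5+w-.087*d,-178.3-d,z])/1e3)+E[:3,3];u=np.array([p[0]/p[2]*m["fx"]+m["cx"],p[1]/p[2]*m["fy"]+m["cy"]]);print(d,w,z,((u-[270,180])*6).round(0))
E
```

```text
28 -11 18 [369. 442.]
28 -11 22 [370. 431.]
28 -11 26 [371. 421.]
28 0 18 [393. 432.]
28 0 22 [394. 421.]
28 0 26 [395. 411.]
28 11 18 [417. 422.]
28 11 22 [418. 411.]
28 11 26 [419. 401.]
40 -11 18 [391. 459.]
40 -11 22 [392. 448.]
40 -11 26 [393. 438.]
40 0 18 [416. 448.]
40 0 22 [417. 438.]
40 0 26 [418. 428.]
40 11 18 [440. 438.]
40 11 22 [441. 428.]
40 11 26 [442. 417.]
```

The pad overlaps only a little of the dish: the tip sits about 17 mm ahead of the TCP at this opening. I reopen and go lower.

send_rows:
  plan:
    - [[0,0,0],[0,0,0],0.8]
    - [[0,0,0],[0,0,0],0.8]
    - [[0,0,0],[0,0,0],0.8]

```text
clock: 19.18
tool_pos: [0.6101, -0.1781, 0.0457]
tool_rot: [0.03, 0.707, -0.03, 0.706]
force: [0.1, -0.3, -0.5]
width: 0.801
```

```bash
python3 - <<'E'
from h import *
to((609.5,-178,41,85))
E
```

```text
now [ 610.1 -178.1   45.7] jaw 85.1 t 19.18 w 0.801 F [ 0.1 -0.3 -0.5]
[0.0156, 0.0003, -0.0019] [0.0003, -0.0001, -0.0]
```

send_rows:
  plan:
    - [[0.01,0,-0.002],[0,0,0],0.8]
    - [[0.018,0,-0.002],[0,0,0],0.8]
    - [[0.018,0,-0.002],[0,0,0],0.8]
    - [[0.018,0,-0.002],[0,0,0],0.7]
    - [[0.018,0,-0.002],[0,0,0],0.6]
    - [[0.018,0,-0.002],[0,0,0],0.5]
    - [[0.018,0,-0.002],[0,0,0],0.4]
    - [[0.018,0,-0.002],[0,0,0],0.4]

```text
clock: 20.18
tool_pos: [0.6099, -0.1783, 0.0409]
tool_rot: [0.03, 0.706, -0.03, 0.707]
force: [0.4, 0.6, 3.7]
width: 0.663
```

```bash
python3 - <<'E'
from h import *
to((609,-177.5,100,85),(433,12,110,85))
E
```

```text
now [ 609.9 -178.3   40.9] jaw 85.09 t 20.18 w 0.663 F [0.4 0.6 3.7]
[-0.1969, 0.0024, -0.0031] [0.0003, 0.0001, 0.0]
[-0.2309, 0.5816, -0.6416] [0.0003, 0.0001, 0.0]
```

send_rows:
  plan:
    - [[-0.01,0,0],[0,0,0],0.4]
    - [[-0.03,0,0],[0,0,0],0.4]
    - [[-0.06,0,0],[0,0,0],0.4]
    - [[-0.1,0,0],[0,0,0],0.4]
    - [[-0.15,0,0],[0,0,0],0.4]
    - [[-0.19,0.03,-0.033],[0,0,0],0.4]
    - [[-0.2,0.1,-0.11],[0,0,0],0.4]
    - [[-0.2,0.18,-0.199],[0,0,0],0.4]
    - [[-0.2,0.26,-0.287],[0,0,0],0.4]
    - [[-0.2,0.34,-0.375],[0,0,0],0.4]
    - [[-0.2,0.42,-0.463],[0,0,0],0.4]
    - [[-0.2,0.5,-0.552],[0,0,0],0.4]
    - [[-0.2,0.56,-0.618],[0,0,0],0.4]
    - [[-0.2,0.581,-0.642],[0,0,0],0.4]
    - [[-0.2,0.581,-0.642],[0,0,0],0.4]
    - [[-0.2,0.581,-0.642],[0,0,0],0.4]

```text
clock: 22.18
tool_pos: [0.4336, 0.0113, 0.1012]
tool_rot: [0.03, 0.706, -0.031, 0.707]
force: [0.2, 0.1, -1.1]
width: 0.663
```

```bash
python3 - <<'E'
from h import *
to((433,12,27,85))
t=read_camera("top");s=read_camera("scene");cv2.imwrite("pics/t8.png",t)
blobs("top",t,(306,180,355,226),.018,(90,)*3,(255,)*3)
a=cv2.resize(s[150:270,130:270],(450,386),interpolation=cv2.INTER_CUBIC)
b=cv2.resize(t[170:240,290:350],(331,386),interpolation=cv2.INTER_CUBIC)
cv2.imwrite("pics/c8.png",np.hstack([a,b]))
E
```

```text
now [433.6  11.3 101.2] jaw 85.06 t 22.18 w 0.663 F [ 0.2  0.1 -1.1]
[0.2472, 0.0022, -0.0026] [0.0002, 0.0002, 0.0001]
(306, 180, 355, 226) rect [ 608.8 -175.7] [71.2 70.9] 85.2 circ [ 609.  -175.1] 95.8
```

View pics/c8.png

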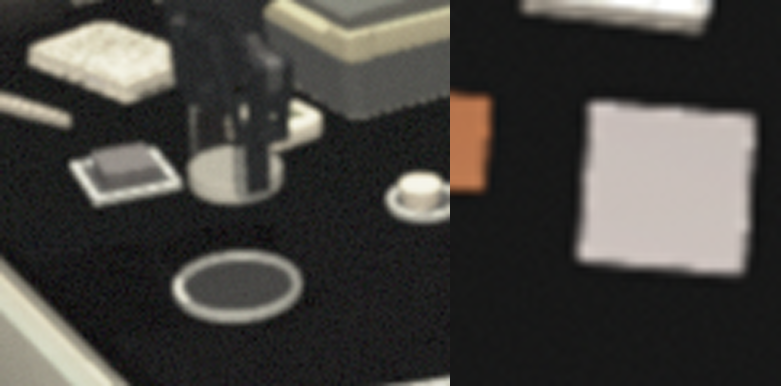

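The large round dish is level in the jaws over its tray at (237,285). The small square dish lies in its tray at (125,168). The large square dish is unmoved.

send_rows:
  plan:
    - [[0.05,0.002,-0.003],[0,0,0],0.4]
    - [[0.12,0.002,-0.003],[0,0,0],0.4]
    - [[0.18,0.002,-0.003],[0,0,0],0.4]
    - [[0.22,0.002,-0.003],[0,0,0],0.4]
    - [[0.24,0.002,-0.003],[0,0,0],0.4]
    - [[0.247,0.002,-0.003],[0,0,0],0.4]
    - [[0.247,0.002,-0.003],[0,0,0],0.4]
    - [[0.25,0.002,-0.003],[0,0,0],0.4]
    - [[0.25,0.002,-0.003],[0,0,0],0.4]

```text
clock: 23.4
tool_pos: [0.432, 0.0126, 0.0259]
tool_rot: [0.03, 0.706, -0.03, 0.707]
force: [-0.2, 0.9, 0.8]
width: 0.661
```

send_rows:
  plan:
    - [[0.003,0,0],[0,0,0],0.4]
    - [[0.003,0,0],[0,0,0],0.4]
    - [[0.003,0,0],[0,0,0],0.7]
    - [[0.003,0,0],[0,0,0],0.75]
    - [[0.003,0,0],[0,0,0],0.8]
    - [[0.003,0,0],[0,0,0],0.8]
    - [[-0.05,0,0],[0,0,0],0.8]
    - [[-0.15,0,0],[0,0,0],0.9]
    - [[-0.3,0,0],[0,0,0],1]
    - [[-0.3,0,0],[0,0,0],1]
    - [[-0.3,0,0],[0,0,0],1]

```text
clock: 24.78
tool_pos: [0.4314, 0.0127, 0.1152]
tool_rot: [0.03, 0.707, -0.03, 0.706]
force: [-0.2, -0.6, -0.3]
width: 1.004
```

```bash
python3 - <<'E'
from h import *
to((610,-176.5,100,85.2),(610,-176.5,25,85.2))
E
```

```text
now [431.4  12.7 115.2] jaw 85.1 t 24.77 w 1.004 F [-0.2 -0.6 -0.3]
[0.0502, -0.5776, 0.647] [-0.0003, -0.0001, -0.0]
[0.3002, -0.5776, 0.6472] [-0.0003, -0.0001, -0.0]
```

send_rows:
  plan:
    - [[0,-0.578,0.647],[0,0,0],1]
    - [[0,-0.578,0.647],[0,0,0],1]
    - [[0,-0.578,0.647],[0,0,0],1]
    - [[0,-0.578,0.647],[0,0,0],1]
    - [[0,-0.578,0.647],[0,0,0],1]
    - [[0,-0.578,0.647],[0,0,0],1]
    - [[0,-0.578,0.647],[0,0,0],1]
    - [[0.1,-0.578,0.647],[0,0,0],1]
    - [[0.2,-0.578,0.647],[0,0,0],1]
    - [[0.2,-0.578,0.647],[0,0,0],1]
    - [[0.2,-0.578,0.647],[0,0,0],1]

```text
clock: 26.15
tool_pos: [0.6106, -0.1763, 0.0568]
tool_rot: [0.03, 0.706, -0.03, 0.707]
force: [0.1, 0.1, 0.2]
width: 1.001
```

```bash
python3 - <<'E'
from h import *
to((610,-176.4,23.5,85.2))
s=read_camera("scene")
cv2.imwrite("pics/c9.png",cv2.resize(s[180:280,270:390],(720,600),interpolation=cv2.INTER_CUBIC))
E
```

```text
now [ 610.6 -176.3   56.8] jaw 85.14 t 26.15 w 1.001 F [0.1 0.1 0.2]
[0.111, -0.0005, -0.0022] [-0.0002, 0.0002, 0.0001]
```

View pics/c9.png

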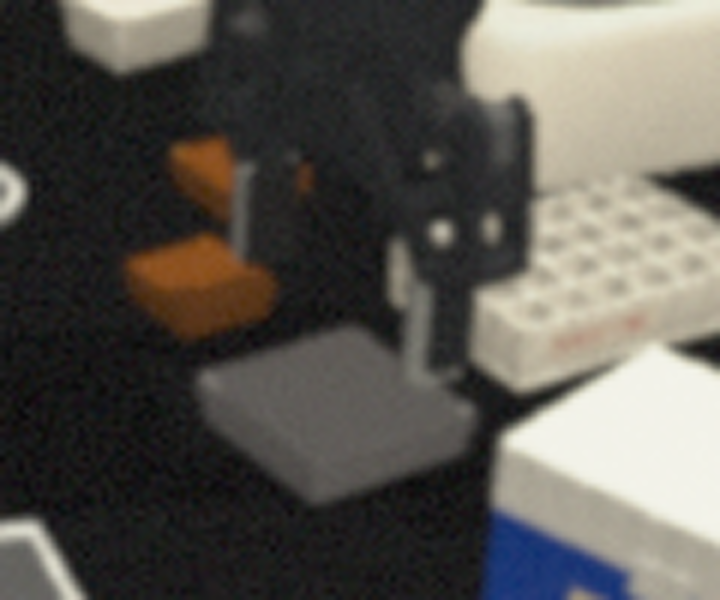

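Fully open, the near tip is at crop (425,380), about 9 mm ahead of the TCP, which agrees with the stated 13 mm swing. The fingers straddle the large square dish, so I descend to a TCP height of about 22 mm and close.

send_rows:
  plan:
    - [[0.05,0,-0.002],[0,0,0],1]
    - [[0.09,0,-0.002],[0,0,0],1]
    - [[0.116,0,-0.002],[0,0,0],1]
    - [[0.116,0,-0.002],[0,0,0],1]
    - [[0.116,0,-0.002],[0,0,0],0.9]
    - [[0.116,0,-0.002],[0,0,0],0.85]
    - [[0.116,0,-0.002],[0,0,0],0.8]
    - [[0.116,0,-0.002],[0,0,0],0.7]
    - [[0.116,0,-0.002],[0,0,0],0.5]
    - [[0.116,0,-0.002],[0,0,0],0.5]
    - [[0.116,0,-0.002],[0,0,0],0.5]
  squeeze: 30

```text
clock: 27.58
tool_pos: [0.6103, -0.1769, 0.0215]
tool_rot: [0.03, 0.706, -0.03, 0.707]
force: [0.3, 1.0, 5.6]
width: 0.781
```

```bash
python3 - <<'E'
from h import *
to((430.3,-193,90,70.3))
E
```

```text
now [ 610.3 -176.9   21.5] jaw 85.1 t 27.57 w 0.781 F [0.3 1.  5.6]
[-0.2289, -0.1049, -0.5929] [0.0411, 0.0002, 0.0]
```

send_rows:
  plan:
    - [[-0.01,0,0],[0,0,0],0.5]
    - [[-0.03,0,0],[0,0,0],0.5]
    - [[-0.06,0,0],[0,0,0],0.5]
    - [[-0.11,0,0],[0,0,0],0.5]
    - [[-0.16,0,0],[0,0,0],0.5]
    - [[-0.2,-0.01,-0.04],[0.003,0,0],0.5]
    - [[-0.2,-0.03,-0.13],[0.01,0,0],0.5]
    - [[-0.2,-0.05,-0.24],[0.018,0,0],0.5]
    - [[-0.2,-0.07,-0.36],[0.025,0,0],0.5]
    - [[-0.2,-0.09,-0.48],[0.034,0,0],0.5]
    - [[-0.2,-0.1,-0.56],[0.039,0,0],0.5]
    - [[-0.2,-0.105,-0.593],[0.041,0,0],0.5]
    - [[-0.2,-0.105,-0.593],[0.041,0,0],0.5]
    - [[-0.2,-0.105,-0.593],[0.041,0,0],0.5]

```text
clock: 29.32
tool_pos: [0.4308, -0.1932, 0.0814]
tool_rot: [0.12, 0.696, -0.121, 0.697]
force: [-0.3, 0.1, -1.0]
width: 0.785
```

```bash
python3 - <<'E'
from h import *
to((430.3,-193,27,70.3))
E
```

```text
now [ 430.8 -193.2   81.4] jaw 70.37 t 29.32 w 0.785 F [-0.3  0.1 -1. ]
[0.1812, 0.0, -0.002] [0.0002, 0.0002, 0.0001]
```

send_rows:
  plan:
    - [[0.05,0,-0.002],[0,0,0],0.5]
    - [[0.11,0,-0.002],[0,0,0],0.5]
    - [[0.15,0,-0.002],[0,0,0],0.5]
    - [[0.17,0,-0.002],[0,0,0],0.5]
    - [[0.178,0,-0.002],[0,0,0],0.5]
    - [[0.178,0,-0.002],[0,0,0],0.5]

```text
clock: 30.08
tool_pos: [0.4295, -0.1928, 0.0276]
tool_rot: [0.121, 0.697, -0.121, 0.697]
force: [1.0, -0.5, -1.9]
width: 0.79
```

```bash
python3 - <<'E'
from h import *
to((430.3,-193,23.8,70.3))
s=read_camera("scene")
cv2.imwrite("pics/c10.png",cv2.resize(s[220:320,200:320],(720,600),interpolation=cv2.INTER_CUBIC))
E
```

```text
now [ 429.5 -192.8   27.6] jaw 70.34 t 30.07 w 0.79 F [ 1.  -0.5 -1.9]
[0.0125, 0.0003, 0.0029] [0.0001, 0.0001, 0.0]
```

View pics/c10.png

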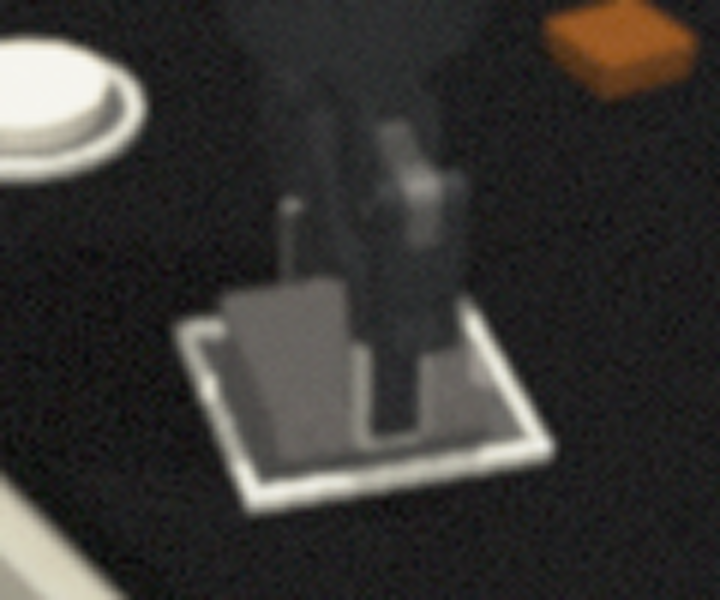

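The dish is inside the rim outline in the scene view, with a wider gap on its left side. I check the offset from its top-left edge, crop (225,295) to (275,460).

```bash
python3 - <<'E'
from h import *
c=np.array([[225,295],[275,412],[275,460]])/6+[200,220]
a=np.radians(70.3);v=np.array([np.cos(a),np.sin(a)]);u=np.array([v[1],-v[0]])
for z in(.024,.006):
  p=ray("scene",c,z)*1e3-[430,-193];print(z,np.c_[p@u,p@v].round(1))
r=np.array([[183,325],[253,508],[550,445]])/6+[200,220]
p=ray("scene",r,.006)*1e3-[430,-193];print("tray outer",np.c_[p@u,p@v].round(1))
E
```

```text
0.024 [[-32.1  31.7]
 [-32.8 -31.5]
 [-38.7 -53.8]]
0.006 [[-25.8  58. ]
 [-26.5  -7.3]
 [-32.6 -30.3]]
tray outer [[-42.5  45.2]
 [-44.4 -50.6]
 [ 47.5 -45.6]]
```

The edge sits 32.5 mm from the tray centre, against an ideal 34 mm, so the dish is centred to within about 2 mm. I lower it and release.

send_rows:
  plan:
    - [[0.006,0,0.003],[0,0,0],0.5]
    - [[0.01,0,0.002],[0,0,0],0.5]
    - [[0.0135,0,0.002],[0,0,0],0.5]
    - [[0.0135,0,0.002],[0,0,0],0.5]
    - [[0.0135,0,0.002],[0,0,0],0.5]

```text
clock: 30.75
tool_pos: [0.4299, -0.1929, 0.024]
tool_rot: [0.121, 0.697, -0.121, 0.697]
force: [-1.9, 2.6, 6.5]
width: 0.789
```

Contact force is 6.5 N and the height is as expected. I release, rise, and swing the arm clear for a final look.

send_rows:
  plan:
    - [[0,0,0],[0,0,0],0.85]
    - [[0,0,0],[0,0,0],0.93]
    - [[0,0,0],[0,0,0],1]
    - [[0,0,0],[0,0,0],1]
    - [[-0.03,0,0],[0,0,0],1]
    - [[-0.1,0,0],[0,0,0],1]
    - [[-0.2,0,0],[0,0,0],1]
    - [[-0.4,0,0],[0,0,0],1]
    - [[-0.6,0,0],[0,0,0],1]
    - [[-0.6,0,0],[0,0,0],1]
    - [[-0.6,-0.5,-0.1],[0,0,0],1]
    - [[-0.6,-0.5,-0.1],[0,0,0],1]
    - [[-0.6,-0.5,-0.1],[0,0,0],1]
    - [[-0.6,-0.5,-0.1],[0,0,0],1]
    - [[-0.6,-0.5,-0.1],[0,0,0],1]

```text
clock: 32.62
tool_pos: [0.3511, -0.323, 0.2026]
tool_rot: [0.121, 0.697, -0.12, 0.696]
force: [-0.1, 0.2, -0.2]
width: 1.001
```

```bash
python3 - <<'E'
from h import *
to()
t=read_camera("top");s=read_camera("scene");cv2.imwrite("pics/t11.png",t)
a=cv2.resize(t[180:310,130:380],(798,300))
b=cv2.resize(s[150:310,130:430],(798,300))
cv2.imwrite("pics/c11.png",np.vstack([a,b]))
t0=cv2.imread("pics/top0.png")
for n,(x0,y0,x1,y1) in dict(timer=(140,198,180,236),tipbox=(366,168,438,222)).items(): print(n,cv2.absdiff(t,t0)[y0:y1,x0:x1].mean().round(2))
E
```

```text
now [ 351.1 -323.   202.6] jaw 70.36 t 32.62 w 1.001 F [-0.1  0.2 -0.2]
timer 1.15
tipbox 0.81
```

View pics/c11.png

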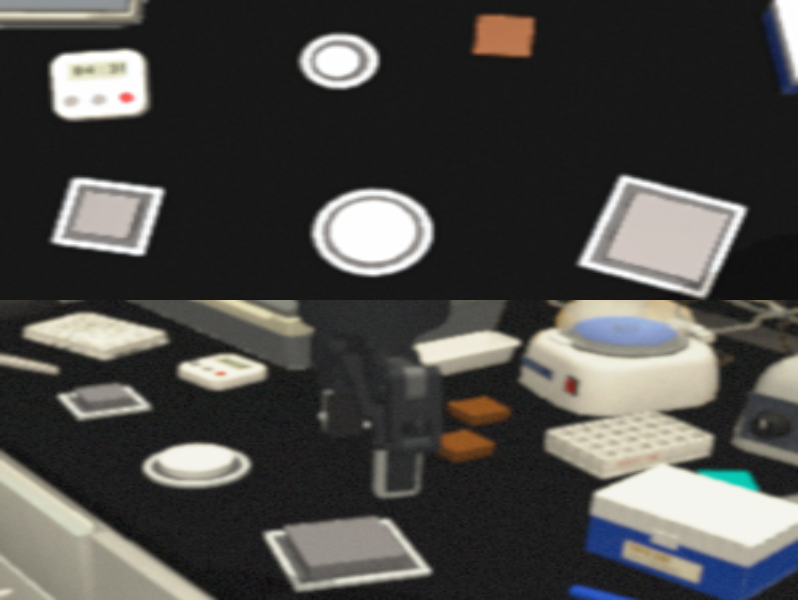

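All four dishes look flat inside their rims. The large square sits slightly to the right in its tray, so I measure it once before handing in.

```bash
python3 - <<'E'
from h import *
t=cv2.imread("pics/t11.png");k=6
x0,y0=306,252
im=cv2.resize(t[252:312,306:370],None,fx=k,fy=k,interpolation=cv2.INTER_CUBIC)
hs=im.min(axis=2);g=((hs>165)&(hs<218)).astype(np.uint8)
g=cv2.morphologyEx(g,cv2.MORPH_OPEN,np.ones((25,25)))
c=max(cv2.findContours(g,0,cv2.CHAIN_APPROX_NONE)[0],key=cv2.contourArea)
uv=(c[:,0]+.5)/k-.5+[x0,y0];print("LS top",rect(ray("top",uv,.0205)),"tray 430.1 -192.9 70.3")
E
```

```text
LS top (array([ 428.7, -194.9]), array([67.5, 67.6]), 70.5) tray 430.1 -192.9 70.3
```

```bash
python3 -c "
from cell import *
print(finish_job())"
```

```text
the job is handed in; nothing more can be done
None
```

The stack is apart and every tray now holds its own dish; I handed the job in at about 33 s of the 96 s allowed. I took the dishes from the top down: small round, small square, large round, large square. Each was lowered until it touched the tray floor before release.

- **Final pictures:** all four dishes lie flat inside their rims, and the arm is clear with no force on it. The large square dish sits about 2.4 mm off its tray centre, out of 8 mm of play, and is turned 0.2° from it. I checked the other three by eye only in the final pictures.
- **Left alone:** the timer and tip box areas match the first picture, and the look-alikes were not touched.
- **Mended on the way:** my first grip on the large round dish was too shallow, so I opened the fingers, went about 5 mm lower and gripped again before lifting.

No check failed. The largest wrist force I saw at the end of a move was about 7 N.

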